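# Hook the rosette's carrier board into the sloped carving stand

## Task

Mount the half-carved rosette on the sloped carving stand: with the end of its carrier board opposite the steel tongue raised, hook the tongue under the stand's steel claw, then gently swing the board down, keeping hold of it until it lies fully flat on the sloping bed, between the side cheeks and below the top stop. Then let go and leave it seated, tongue under the claw; never stand the board on edge, and leave the gouge, the mallet and the jar where they are.

Things in the scene. Friction and masses are not known exactly. Their poses are not given: they have to be found in the camera images.
- carrier: Loose part: plywood board 140 x 110 x 12 mm (x, y, z) carrying a carved wooden disc (92 mm across, top at z = 30 mm) with a grip block in its middle; a steel tongue sticks out of its -x edge. About 0.35 kg, balanced near the block. Origin: centre of the board's underside, z up. Starts flat on the table, tongue to the robot (yaw within 0.7 rad), left or right; the stand is on the other side.
- carrier_grip (a point): Point in the rectangular wooden grip block (44 mm along carrier x, 30 mm along y, z = 30 to 70 mm above the board's underside): on its centre line at z = 58 mm. Pinching its 30 mm width with the TCP here leaves the fingertips 9 mm above the disc.
- tongue_tip (a point): Middle of the outer edge of the steel tongue, at its underside: carrier (-92, 0, 0) mm. The tongue is 60 mm wide, 5 mm thick, flush with the board's underside, and sticks out 22 mm from the board's -x edge; board plus tongue is 162 mm long.
- stand: Fixed wooden carving stand on the table, footprint about 210 x 130 mm, highest point about 105 mm; its x axis is level and points up-slope, away from the robot (yaw within 0.35 rad). Origin on the table under its middle.
- bed: The stand's fixed green bed, sloping 20 degrees, low end nearest the robot. Origin: on the bed surface, middle of the low end, at the inner (blind) face of the claw, 30 mm above the table; x up-slope, z square off it. Surface z = 0, 132 mm wide, x = -20 to 184 mm. Seated, the carrier's axes are parallel to these and its origin is at x = 92 to 98, y = 0, z = 0 mm.
- claw_lip (a point): Lower front edge of the claw's lip, at bed (14, 0, 12) mm. Dark steel claw, 100 mm wide: its back fills bed x = -20 to 0, 26 mm tall; its lip overhangs x = 0 to 14 from z = 12 to 22 mm; the slot below is open at both sides. The tongue enters it with the board's other end raised 8 to 17 degrees off the bed, then the board swings down about the tongue.
- top_stop (a point): Upper edge of the top stop's face towards the claw, at bed (168, 0, 14) mm: a wooden bar across the bed, x = 168 to 182, 14 mm tall. The seated board has 6 mm of end play between claw and stop. Lip to stop is only 154 mm, so the board cannot be dropped in flat.
- cheek (a point): Top of the inner face of the left (+y) side cheek, at bed (105, 60, 8) mm. Two wooden strips, x = 70 to 140 mm, inner faces at y = +60 and -60, 8 mm tall; the board has 5 mm of play on each side between them.
- gouge: Bystander, loose: wood-handled gouge, about 200 mm long (its x), 26 mm wide, 24 mm tall, lying between the two places. Leave alone.
- mallet: Bystander, loose: wooden mallet lying beyond the work, head 75 x 120 x 65 mm (x, y, z), handle 170 mm along its +x. Origin under the head. Leave alone.
- jar: Bystander, loose: amber jar, 60 mm across, 85 mm tall, upright beyond the work. Origin centre of its underside. Leave alone.

How it is judged:
On the way, in this order (a step that is already met when the one before it is completed fails the run):
1. the tongue is hooked at least 3 mm under the claw's lip while the board is still tilted at least 0.065 rad from the bed (x of tongue_tip in the frame of bed between -0.006 and 0.011 m and z of tongue_tip in the frame of bed between -0.004 and 0.01 m and y of tongue_tip in the frame of bed between -0.02 and 0.02 m and angle between the z axis of carrier and the z axis of bed, either way round above 0.065 rad), for 0.1 s.
2. the board lies flat on the bed, tongue under the claw, with the fingers still touching it (angle between the z axis of carrier and the z axis of bed, either way round below 0.045 rad and angle between the x axis of carrier and the x axis of bed, either way round below 0.12 rad and x of tongue_tip in the frame of bed between -0.004 and 0.01 m and y of tongue_tip in the frame of bed between -0.012 and 0.012 m and z of carrier in the frame of bed between -0.004 and 0.004 m and contact force between the fingers and carrier above 0.3 N), for 0.1 s.
At the end, for the whole second after the job is handed in: The carrier is at rest and released on the bed: flat within 0.045 rad and 4 mm in height, turned no more than 0.12 rad on the bed, tongue tip within 10 mm of the claw's inner face (so at least 4 mm under the lip) and within 12 mm of the middle (angle between the z axis of carrier and the z axis of bed, either way round below 0.045 rad and angle between the x axis of carrier and the x axis of bed, either way round below 0.12 rad and x of tongue_tip in the frame of bed between -0.004 and 0.01 m and y of tongue_tip in the frame of bed between -0.012 and 0.012 m and z of carrier in the frame of bed between -0.004 and 0.004 m and linear speed of carrier below 0.02 m/s and angular speed of carrier below 0.1 rad/s); the robot touches nothing.
It fails at once if the gouge, the mallet or the jar is moved more than 30 mm (distance of any of gouge, mallet, jar from where it was at the start of the episode above 0.03 m).
It fails at once if the board is tipped more than 70 degrees from level (angle between carrier's own z axis and vertical above 1.22 rad).
It fails at once if the board is slammed or forced against the bed or claw with more than 80 N (contact force between carrier and stand above 80 N).
It also fails if it takes over 43 s, if anything falls off the work surface, if the arm or the gripper's body presses on something with over 40 N, if the wrist force passes 120 N, or if a joint passes its speed limit or range.

## Robot

A 6-joint arm with a two-finger parallel gripper is mounted at the origin on the work surface. World frame = base frame: x ahead of the robot, y to its left, z up, the work surface at z = 0. Lengths are in m, angles in rad, forces in N, time in s.
With the tool pointing down it reaches from about 0.275 to 0.775 m from the base axis. Payload 14.6 kg.
Tool frame: the origin (TCP) lies between the finger pads, 19 mm behind the fingertips; this is the grasp point; z points along the fingers, y is the line along which they close (so a half turn about z gives the same grasp; the last joint's range is limited). The gripper opens to 85 mm and grips with 20 to 120 N. Pads are 22 mm wide; open, the fingers measure 114 mm over their backs; the gripper's body (76 mm by 85 mm) begins 54 mm behind the grasp point. The pads swing forward as they close: fully open they stand 13 mm farther back than shut.
Start: joints at [1.062, 0.263, -0.048, 1.259, 0, 1.415], TCP at [0.182, 0.492, 0.25] pointing down, gripper open.
Joint ranges: [-2.65, 2.65], [-0.89, 1.7], [-1.18, 1.37], [-2.13, 2.11], [-1.35, 1.29], [-3.14, 3.14]. Speed limits (rad/s): [1.89, 1.89, 2.57, 2.79, 3.14, 3.14].

## Interface

Orientations are given as [roll, pitch, yaw] about the fixed x, y, z axes, in that order (R = Rz(yaw) Ry(pitch) Rx(roll)).
In Python, from bench import arm, imaging gives the robot as it stands (arm), with the cameras (imaging).
- The arm moves only by the shell command python3 inch.py FILE [FORCE], which reads ROWS from the file FILE. ROWS is one flat JSON list of numbers that holds 1 to 8 rows one after another, with no inner brackets; each row has 7 numbers: a rotation vector rx, ry, rz in rad, then dx, dy, dz in cm, then the finger opening in m; each row is the pose to reach, as a shift and turn from the pose commanded when the command began, along the tool's axes at that moment; what a row does not reach only later rows make up. A row lasts 1/10 s, in which the tool goes at most 0.05 m and 0.15 rad, less where a joint would pass 70% of its speed; a pose out of reach is approached as far as the arm can. The fingers move at their own pace and stop on an object; FORCE is the grip in N (left out, the last holds). Time passes only in rows, so rows that do not move let the fingers close. It prints the time, the measured TCP pose, the force, the opening and the grip force at its end. Input that does not fit is refused with a message, and nothing moves.
- arm.observe(): the state, without advancing time (a new reading comes with each control period).
- imaging.get_image(name): name is "side" or "top"; returns a dict with "img" (420x560x3 uint8, blue, green, red), "mtx" (3x3 intrinsics, pixels), "k1" (the pictures are not rectified: a ray, as slopes to the right and down, at radius r is drawn at 1 + k1 r^2 times it, then the intrinsics apply), "eye" and "orientation" of the camera in the world. Camera axes: x right, y up, looking along -z (the intrinsics and any distortion apply to the point x, -y, -z); pixel columns grow to the right and rows downward; lengths in m; the calibration is good to about 2 mm. A picture is of the moment at which its call begins. There is no depth.
- arm.close_job(): hands the job in; it is judged then, once.
The state is a dict: "clock": time; "q": joint angles; "joint_vel": joint speeds; "joint_efforts": joint torques, N m; "ee_pos": TCP position; "tcp_rot": TCP orientation; "ft_force": force on the tool from outside, world axes, zero at the start; "ft_torque": the same for the moment, N m; "opening": finger opening in m; "grasp_force": force on a finger pad.
Only numpy, scipy, OpenCV 4.12 (cv2) and the standard library are available. Lean on these libraries where they do the work, as an engineer would, in place of code of your own. Each camera call takes 0.05 s, during which the arm holds its last target. There are 200 camera calls.

## Working session

There is one attempt and no reset: what is moved stays moved. The work goes in short steps, Python scripts to look and compute and a shell command to move; the robot and the scene stay as the last step left them, time stands still between calls to the robot, and variables do not carry over. Pictures are saved under pics/ and viewed, at most 11 in all, crops included, and the job is handed in when it is done.

```bash
ls; mkdir -p pics; python3 - <<'E'
from bench import arm, imaging
import cv2
for n in("top","side"):
    d=imaging.get_image(n); cv2.imwrite(f"pics/{n}0.png",d["img"]); print(n,d["mtx"],d["k1"],d["eye"],d["orientation"])
o=arm.observe(); print(o)
E
```

```text
bench.py
inch.py
pics
top [[454.5904838    0.         281.50432402]
 [  0.         454.5904838  212.26704377]
 [  0.           0.           1.        ]] -0.08102250102308128 [0.52171369 0.01631029 1.09356089] [ 0.11410285 -0.02274309 -1.58295402]
side [[431.52389705   0.         277.58451736]
 [  0.         431.52389705 215.60412145]
 [  0.           0.           1.        ]] -0.03704791963511591 [ 0.1972158  -0.67887313  0.63936236] [ 0.98057227  0.00835088 -0.55943388]
{'clock': 0.1, 'q': array([ 1.06167355e+00,  2.63448508e-01, -4.88624819e-02,  1.25941598e+00,
        7.52019198e-07,  1.41548154e+00]), 'joint_vel': array([-0.00160335, -0.00187679,  0.00106323, -0.00153918, -0.00163331,
       -0.00097662]), 'joint_efforts': array([ 2.49984347e-03, -6.38578033e+01,  3.85063970e+01,  9.92915098e-03,
       -1.54416239e-04, -1.06898511e-06]), 'ee_pos': array([0.18179468, 0.49227053, 0.249591  ]), 'tcp_rot': array([-3.14067332e+00, -1.44705864e-04,  2.78778461e+00]), 'ft_force': array([0.35435953, 0.25405036, 0.58060259]), 'ft_torque': array([0.03788271, 0.01815299, 0.01957856]), 'grasp_force': 0.0, 'opening': 0.08539609625502549}
```

View pics/top0.png

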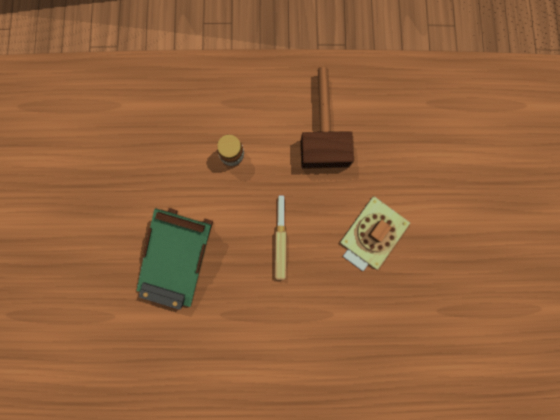

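View pics/side0.png

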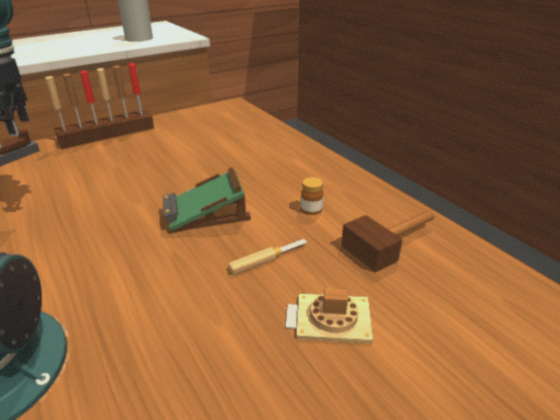

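Top view: carrier at about (375,233), tongue towards lower left; stand at (175,258) with the claw at (162,295); gouge between them at x≈280. Side view: stand at (205,200), carrier at (335,315). Next I'll zoom in on both for landmarks.

```bash
cat > h.py <<'E'
import numpy as np, cv2
from scipy.spatial.transform import Rotation as R
def rpy(v): return R.from_euler('xyz',v).as_matrix()
def cast(d,px,z):
    """pixels (n,2) -> world points on plane height z"""
    px=np.atleast_2d(px).astype(float)
    e,dr=ray(d,px); t=(z-e[2])/dr[:,2]; return e+dr*t[:,None]
def ray(d,px):
    px=np.atleast_2d(px).astype(float)
    n=cv2.undistortPoints(px[:,None],d["mtx"],np.array([d["k1"],0,0,0.]))[:,0]
    c=np.c_[n[:,0],-n[:,1],-np.ones(len(n))]
    return np.array(d["eye"]),c@rpy(d["orientation"]).T
def proj(d,P):
    c=(np.atleast_2d(P)-d["eye"])@rpy(d["orientation"])
    p=np.c_[c[:,0],-c[:,1],-c[:,2]]
    return cv2.projectPoints(p,np.zeros(3),np.zeros(3),d["mtx"],np.array([d["k1"],0,0,0.]))[0][:,0]
def tri(d1,p1,d2,p2):
    e1,a=ray(d1,p1);e2,b=ray(d2,p2);a=a[0];b=b[0]
    s=np.linalg.lstsq(np.c_[a,-b],e2-e1,rcond=None)[0]
    A=e1+a*s[0];B=e2+b*s[1]; return (A+B)/2,np.linalg.norm(A-B)
E
python3 - <<'E'
import pickle,numpy as np,cv2
from bench import arm, imaging
from h import *
T=imaging.get_image("top");S=imaging.get_image("side")
pickle.dump((T,S),open("v0.pkl","wb"))
def crop(d,x,y,w,h,k): return cv2.resize(d["img"][y:y+h,x:x+w],None,fx=k,fy=k,interpolation=cv2.INTER_CUBIC)
a=crop(T,125,200,100,115,5);b=crop(S,155,160,100,75,5)
c=np.zeros((575,800,3),np.uint8); 
cv2.imwrite("pics/topstand.png",a);cv2.imwrite("pics/sidestand.png",crop(S,155,160,100,75,7))
hsv=cv2.cvtColor(T["img"],cv2.COLOR_BGR2HSV)
print("board hsv",hsv[215,378],hsv[225,352],"tongue",hsv[260,355],"bed",hsv[250,175],"block",hsv[232,380],"handle",hsv[260,281])
E
```

```text
board hsv [ 27  91 169] [ 27  81 135] tongue [ 58  16 191] bed [ 65  92 105] block [ 13 152 169] handle [ 24  94 176]
```

View pics/topstand.png

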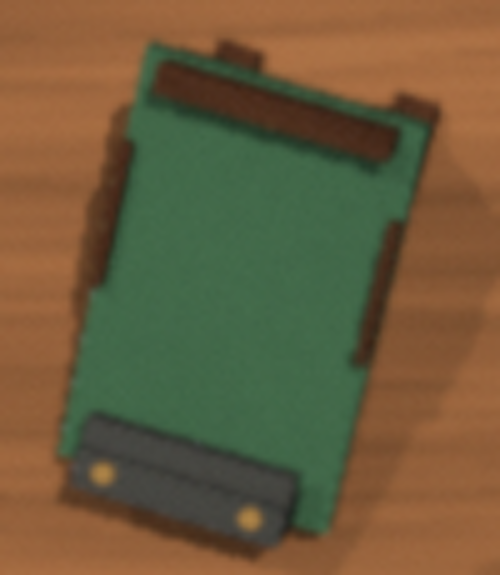

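View pics/sidestand.png

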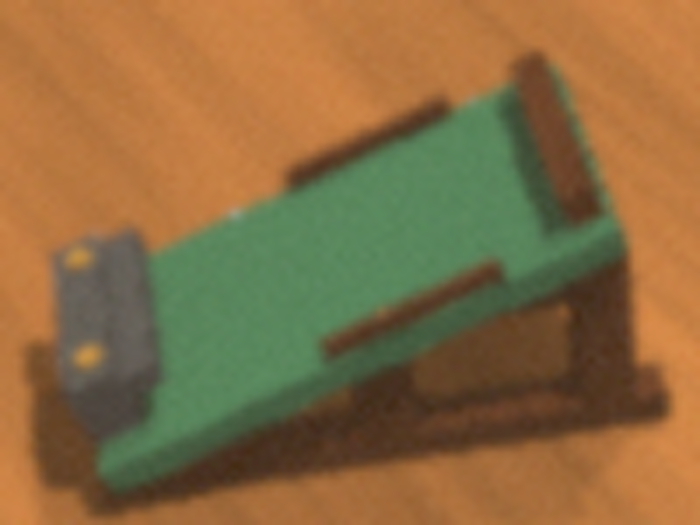

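Top crop (5x, offset 125,200): bed corners are UL (150,42), UR (438,112), LL (60,458) and LR (325,533). The lip's top front edge runs (97,412)–(300,472). Side crop (7x, offset 155,160): the claw is on the left, and the near upper bed corner is about (620,222).

```bash
python3 - <<'E'
import pickle
from h import *
T,S=pickle.load(open("v0.pkl","rb"))
np.set_printoptions(precision=4,suppress=True)
c5=lambda p:(np.array(p,float)+.5)/5-.5+[125,200]
c7=lambda p:(np.array(p,float)+.5)/7-.5+[155,160]
def dirn(v): return np.arctan2(v[1],v[0])
U=cast(T,c5([(150,42),(438,112)]),.0929);L=cast(T,c5([(60,458),(325,533)]),.0232);C=cast(T,c5([(97,412),(300,472)]),.0555)
print("widths .132",np.linalg.norm(U[0]-U[1]),np.linalg.norm(L[0]-L[1]),"claw .100",np.linalg.norm(C[0]-C[1]))
mu,ml,mc=U.mean(0),L.mean(0),C.mean(0)
print("len .1917",np.linalg.norm((mu-ml)[:2]))
y1=dirn(mu-ml); print("yaws",y1,[dirn(a[0]-a[1])-np.pi/2 for a in(U,L,C)])
ex=np.array([np.cos(y1),np.sin(y1)])
print("bed origin from U,L,C",mu[:2]-ex*.184*np.cos(.349),ml[:2]+ex*.02*np.cos(.349),mc[:2]-ex*.0056)
# side view
Us=cast(S,c7([(552,62),(622,222)]),.0929);Ls=cast(S,c7([(100,465)]),.0232)
print("side U",Us,"top U",U,"side L near",Ls,"top",L)
# carrier
h=cv2.cvtColor(T["img"],cv2.COLOR_BGR2HSV)
m=cv2.inRange(h,(22,60,90),(35,140,255)); m[:, :330]=0; m[:,420:]=0; m[:190]=0;m[280:]=0
m=cv2.morphologyEx(m,cv2.MORPH_CLOSE,np.ones((5,5)))
cs=max(cv2.findContours(m,cv2.RETR_EXTERNAL,cv2.CHAIN_APPROX_NONE)[0],key=cv2.contourArea)
W=cast(T,cs[:,0],.012)[:,:2]
r=cv2.minAreaRect((W*1000).astype(np.float32));print("board",r)
m=cv2.inRange(h,(0,0,140),(180,45,255)); m[:, :335]=0; m[:,380:]=0; m[:240]=0;m[285:]=0
cs=max(cv2.findContours(m,cv2.RETR_EXTERNAL,cv2.CHAIN_APPROX_NONE)[0],key=cv2.contourArea)
W=cast(T,cs[:,0],.005)[:,:2]
print("tongue",cv2.minAreaRect((W*1000).astype(np.float32)))
E
```

```text
widths .132 0.13224884885992003 0.12923535870879835 claw .100 0.09653854873022277
len .1917 0.19686620201875138
yaws -0.30490171976433766 [np.float64(-0.24735385366619744), np.float64(-0.27660476994148575), np.float64(-0.28880087638003227)]
bed origin from U,L,C [0.4672 0.2614] [0.4623 0.263 ] [0.4653 0.2601]
side U [[0.6477 0.2761 0.0929]
 [0.6125 0.1532 0.0929]] top U [[0.6484 0.2737 0.0929]
 [0.616  0.1454 0.0929]] side L near [[0.4285 0.2107 0.0232]] top [[0.462  0.3308 0.0232]
 [0.4267 0.2065 0.0232]]
board ((594.8338012695312, -233.6076202392578), (110.71520233154297, 140.98068237304688), 52.95271301269531)
tongue ((530.4511108398438, -185.73834228515625), (60.1683349609375, 21.264820098876953), 52.33024597167969)
```

```bash
cat > go.py <<'E'
# python3 go.py x y z roll pitch yaw : shift to target in present tool axes
import sys
from h import *
from bench import arm, imaging
def delta(p,Rt):
    o=arm.observe(); Rc=rpy(o["tcp_rot"])
    print("rotvec",np.round(R.from_matrix(Rc.T@Rt).as_rotvec(),4),"shift",np.round(Rc.T@(np.array(p)-o["ee_pos"]),4),"t",round(o["clock"],2))
if __name__=="__main__":
    v=list(map(float,sys.argv[1:7])); delta(v[:3],rpy(v[3:]))
E
python3 - <<'E'
import pickle
from h import *
T,S=pickle.load(open("v0.pkl","rb"))
np.set_printoptions(precision=4,suppress=True)
h=cv2.cvtColor(cv2.resize(T["img"],None,fx=5,fy=5,interpolation=cv2.INTER_CUBIC),cv2.COLOR_BGR2HSV)
m=cv2.inRange(h,(50,60,50),(85,255,255)); m[:, :600]=0; m[:,1150:]=0;m[:950]=0;m[1600:]=0
c=max(cv2.findContours(m,cv2.RETR_EXTERNAL,cv2.CHAIN_APPROX_NONE)[0],key=cv2.contourArea)[:,0].astype(float)
off=np.array([625,1000.])
K=[np.array(p)+off for p in[(150,42),(438,112),(325,533),(60,458)]]
def edge(a,b):
    u=(b-a)/np.linalg.norm(b-a);n=np.array([-u[1],u[0]]);s=(c-a)@u
    k=(np.abs((c-a)@n)<7)&(s>12)&(s<np.linalg.norm(b-a)-12)
    v=cv2.fitLine(c[k].astype(np.float32),cv2.DIST_HUBER,0,.01,.01)[:,0]; print(k.sum()); return v
def inter(a,b):
    t=np.linalg.solve(np.c_[a[:2],-b[:2]],b[2:]-a[2:]);return a[2:]+t[0]*a[:2]
E=[edge(K[i],K[(i+1)%4]) for i in(0,1,3)]  # top, right, left
P=[inter(E[0],E[2]),inter(E[0],E[1])]
U=cast(T,(np.array(P)+.5)/5-.5,.0929);print("U",U,np.linalg.norm(U[0]-U[1]))
for nm,e in(("R",E[1]),("L",E[2])):
    # intersect ray-plane of edge with the bed: direction via low point near the lower corner
    i=(2 if nm=="R" else 3); u=e[:2]; q=e[2:]+u*((K[i]-e[2:])@u)
    w=cast(T,(q+.5)/5-.5,.0232)[0]; a=U[1] if nm=="R" else U[0]
    print(nm,w,"yaw",np.arctan2(*(a-w)[1::-1]),"len",np.linalg.norm((a-w)[:2]))
print("yaw top edge",np.arctan2(*(U[0]-U[1])[1::-1])-np.pi/2)
E
python3 go.py .5948 -.2336 .15 3.1416 0 2.497
```

```text
97
246
331
U [[0.6467 0.2736 0.0929]
 [0.6127 0.1491 0.0929]] 0.12902027345240472
R [0.4268 0.2069 0.0232] yaw -0.3014122516115829 len 0.19466965753484383
L [0.4622 0.3316 0.0232] yaw -0.30459856254059153 len 0.19337007068911663
yaw top edge -0.26613105619581834
rotvec [-0.0007  0.      0.2908] shift [-0.6389 -0.5379  0.1   ] t 0.2
```

Careful with the scale: shifts go in cm. That gives: -0.28 m is -28, -0.245 m is -24.5.

```bash
echo '[0,0,0.05,-3.5,-3,0,0.085,0,0,0.1,-7,-6,0,0.085,0,0,0.15,-10.5,-9,0,0.085,0,0,0.2,-14,-12,0,0.085,0,0,0.25,-17.5,-15,0,0.085,0,0,0.29,-21,-18,0,0.085,0,0,0.29,-24.5,-21,0,0.085,0,0,0.29,-28,-24,0,0.085]' > m.json && python3 inch.py m.json 60; python3 go.py .5948 -.2336 .15 3.1416 0 2.497
```

```text
clock: 1.0
ee_pos: [0.3618, 0.1686, 0.2501]
tcp_rot: [3.141, 0.0, 2.498]
ft_force: [1.6, 0.3, -0.5]
opening: 0.0852
grasp_force: 0.0
rotvec [0.0003 0.0002 0.0009] shift [-0.4277 -0.1819  0.1001] t 1.0
```

```bash
echo '[0,0,0,-4.5,-2,1,0.085,0,0,0,-9,-4,2,0.085,0,0,0,-13.5,-6,3,0.085,0,0,0,-18,-8,4,0.085,0,0,0,-22.5,-10,5,0.085,0,0,0,-27,-12,6,0.085,0,0,0,-31.5,-14,7,0.085,0,0,0,-36,-16,8,0.085]' > m.json && python3 inch.py m.json;  echo '[0,0,0,-3.4,-1,1,0.085,0,0,0,-5,-1.6,1.5,0.085,0,0,0,-6.4,-2.1,2,0.085,0,0,0,-6.7,-2.2,2,0.085,0,0,0,-6.7,-2.2,2,0.085]' > m.json && python3 inch.py m.json; python3 go.py .5948 -.2336 .058 3.1416 0 2.497
```

```text
clock: 1.8
ee_pos: [0.5529, -0.1741, 0.1698]
tcp_rot: [3.142, -0.0, 2.497]
ft_force: [1.0, 0.2, 0.9]
opening: 0.0846
grasp_force: 0.0
clock: 2.3
ee_pos: [0.5926, -0.2292, 0.1506]
tcp_rot: [3.142, -0.0, 2.498]
ft_force: [-1.1, -0.1, -0.2]
opening: 0.0851
grasp_force: 0.0
rotvec [ 0.0001 -0.0002  0.0012] shift [-0.0044 -0.0022  0.0926] t 2.3
```

To row units: 0.0926 m is 9.26, 0.08 m is 8.

```bash
echo '[0,0,0,-0.4,-0.2,3,0.085,0,0,0,-0.44,-0.22,6,0.085,0,0,0,-0.44,-0.22,8,0.085,0,0,0,-0.44,-0.22,9.26,0.085,0,0,0,-0.44,-0.22,9.26,0.085,0,0,0,-0.44,-0.22,9.26,0.03,0,0,0,-0.44,-0.22,9.26,0,0,0,0,-0.44,-0.22,9.26,0]' > m.json && python3 inch.py m.json 60;  echo '[0,0,0,0,0,0,0,0,0,0,0,0,0,0,0,0,0,0,0,0,0,0,0,0,0,0,0,0,0,0,0,0,0,0,0]' > m.json && python3 inch.py m.json
```

```text
clock: 3.1
ee_pos: [0.5954, -0.2344, 0.0588]
tcp_rot: [3.141, 0.002, 2.498]
ft_force: [-1.2, -0.1, 0.1]
opening: 0.0437
grasp_force: 0.0
clock: 3.6
ee_pos: [0.5953, -0.2344, 0.0587]
tcp_rot: [3.141, 0.001, 2.498]
ft_force: [-0.3, 0.7, 7.0]
opening: 0.0293
grasp_force: 60.5
```

Gripped at 29 mm. Next I lift and measure where the board sits in the hand.

```bash
echo '[0,0,0,0,0,-2,0,0,0,0,0,0,-5,0,0,0,0,0,0,-9,0,0,0,0,0,0,-13,0,0,0,0,0,0,-16,0,0,0,0,0,0,-18,0,0,0,0,0,0,-18,0,0,0,0,0,0,-18,0]' > m.json && python3 inch.py m.json; python3 - <<'E'
import pickle
from h import *
from bench import arm, imaging
T=imaging.get_image("top");S=imaging.get_image("side");o=arm.observe();pickle.dump((T,S,o),open("v1.pkl","wb"))
cv2.imwrite("pics/lift.png",np.vstack([T["img"][130:330,200:560],S["img"][150:400,160:520]]))
print(o["ee_pos"],o["tcp_rot"],o["ft_force"])
E
```

```text
clock: 4.4
ee_pos: [0.5948, -0.2342, 0.2369]
tcp_rot: [-3.141, -0.001, 2.498]
ft_force: [-0.8, -0.3, -3.2]
opening: 0.0291
grasp_force: 59.9
[ 0.5944269  -0.23395153  0.2361124 ] [-3.14128752e+00 -2.39625812e-03  2.49772665e+00] [-0.07298468 -0.51594668 -1.90107352]
```

View pics/lift.png

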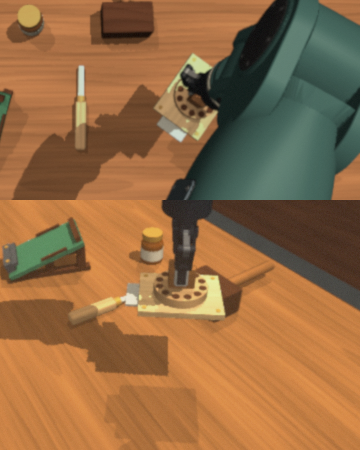

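Top crop (offset 200,130): the board is level in the grip, partly hidden by the arm, tongue at (372,262) in the full picture. Side: the board hangs level and square in the fingers, tongue towards the stand. Next I compute the pre-hook pose.

```bash
cat > bedgo.py <<'E'
# python3 bedgo.py tipx tipy tipz tilt_deg : shift that puts the tongue tip at this bed point (m), at this tilt
import sys
from h import *
from go import delta
O=np.array([.464,.262,.030]);YAW=-.293;GRIP=np.array([.0009,0,.0587])
B=rpy([0,-np.radians(20),YAW])
def tool(x,y,z,tilt):
    Rc=B@rpy([0,-np.radians(tilt),0]); tip=O+B@[x,y,z]
    return tip+Rc@(GRIP+[.092,0,0]),Rc@rpy([0,np.pi,0])
def tipnow(o):
    Rc=rpy(o["tcp_rot"])@rpy([0,-np.pi,0]); t=o["ee_pos"]-Rc@(GRIP+[.092,0,0])
    b=B.T@Rc; return B.T@(t-O),np.degrees(R.from_matrix(b).as_euler('xyz')),Rc
if __name__=="__main__":
    from bench import arm, imaging
    o=arm.observe();a,b,_=tipnow(o);print("now tip",np.round(a*1e3,1),"rpy deg",np.round(b,2),"f",np.round(o["ft_force"],1))
    p,Rt=tool(*map(float,sys.argv[1:5])); print("tcp",np.round(p,4)); delta(p,Rt)
E
python3 bedgo.py .06 0 .07 12
```

```text
now tip [ 220.3 -405.2   76.9] rpy deg [ -7.15  18.87 -21.3 ] f [-0.1 -0.5 -1.9]
tcp [0.5407 0.2389 0.2153]
rotvec [-0.0979 -0.5551 -0.3417] shift [0.3267 0.3459 0.0215] t 4.5
```

To row units: 0.222 m is 22.2, 0.21 m is 21.

```bash
echo '[-0.005,-0.03,-0.02,1.5,1.7,0,0,-0.015,-0.08,-0.05,4,4.3,0,0,-0.022,-0.12,-0.08,7,7.4,0,0,-0.03,-0.17,-0.11,10,10.6,0.5,0,-0.036,-0.21,-0.13,13,13.8,0.5,0,-0.045,-0.25,-0.155,16,16.9,1,0,-0.05,-0.29,-0.18,19,20,1,0,-0.056,-0.32,-0.195,21,22.2,1,0]' > m.json && python3 inch.py m.json; python3 bedgo.py .06 0 .07 12
```

```text
clock: 5.3
ee_pos: [0.5583, 0.0718, 0.2263]
tcp_rot: [3.117, 0.323, 2.693]
ft_force: [0.6, 0.3, -1.8]
opening: 0.029
grasp_force: 59.9
now tip [ 110.2 -142.7   78.2] rpy deg [-1.64  1.29 -8.46] f [ 0.6  0.3 -1.8]
tcp [0.5407 0.2389 0.2153]
rotvec [-0.0422 -0.2336 -0.144 ] shift [ 0.0873  0.1433 -0.0141] t 5.3
```

To row units: 0.1433 m is 14.33, 0.122 m is 12.2.

```bash
echo '[-0.007,-0.04,-0.025,1.5,2.4,-0.2,0,-0.014,-0.08,-0.05,3,4.9,-0.5,0,-0.021,-0.12,-0.07,4.5,7.4,-0.7,0,-0.03,-0.16,-0.1,6,9.8,-1,0,-0.036,-0.2,-0.122,7.4,12.2,-1.2,0,-0.042,-0.2336,-0.144,8.7,14.33,-1.4,0,-0.042,-0.2336,-0.144,8.7,14.33,-1.4,0,-0.042,-0.2336,-0.144,8.7,14.33,-1.4,0]' > m.json && python3 inch.py m.json; python3 bedgo.py .06 0 .07 12
python3 - <<'E'
import pickle
from h import *
from bench import arm, imaging
T=imaging.get_image("top");S=imaging.get_image("side");o=arm.observe();pickle.dump((T,S,o),open("v2.pkl","wb"))
k=lambda d,x,y,w,h,s:cv2.resize(d["img"][y:y+h,x:x+w],None,fx=s,fy=s,interpolation=cv2.INTER_CUBIC)
cv2.imwrite("pics/pre.png",np.hstack([k(T,115,185,130,145,3.06)[:440,:395],k(S,140,120,135,147,3)[:440]]))
E
```

```text
clock: 6.1
ee_pos: [0.5423, 0.2365, 0.2155]
tcp_rot: [-3.14, 0.557, 2.848]
ft_force: [-0.4, -0.6, -3.0]
opening: 0.0292
grasp_force: 60.2
now tip [62.1 -1.8 69.5] rpy deg [ -0.09 -11.93  -0.03] f [-0.4 -0.6 -3. ]
tcp [0.5407 0.2389 0.2153]
rotvec [-0.0017 -0.0012 -0.0005] shift [ 0.002   0.0018 -0.0011] t 6.1
```

View pics/pre.png

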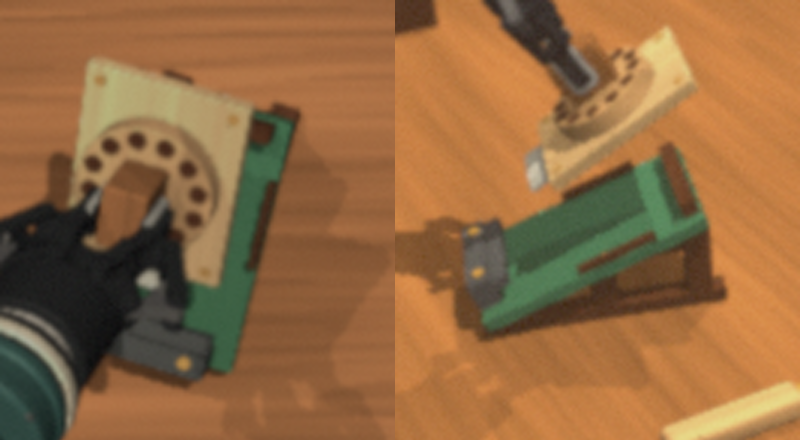

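Left (top view): board over the stand, corners UL (95,58), UR (255,105), LR (218,287), with its right edge parallel to the bed's. Right (side view): tongue at (535,170) in the crop, above the bed and pointing at the claw. I'll compare these points with the predicted ones.

```bash
python3 - <<'E'
import pickle
from h import *
from bedgo import *
np.set_printoptions(precision=1,suppress=True)
T,S,o=pickle.load(open("v2.pkl","rb"))
_,_,Rc=tipnow(o); org=o["ee_pos"]-Rc@GRIP
ct=lambda p:p*1; 
tt=lambda P:((proj(T,P)-[115,185]+.5)*3.06-.5)
ss=lambda P:((proj(S,P)-[140,120]+.5)*3-.5+[395,0])
C=lambda *p:org+Rc@(np.array(p)/1e3)
Bp=lambda *p:O+B@(np.array(p)/1e3)
for n,P in dict(UL=C(70,55,12),UR=C(70,-55,12),LR=C(-70,-55,12),tipL=C(-92,30,5),tipR=C(-92,-30,5),bedUL=Bp(184,66,0),bedUR=Bp(184,-66,0),bedLR=Bp(-20,-66,0),lipL=Bp(14,50,22),lipR=Bp(14,-50,22),clawbackR=Bp(-20,-50,26)).items(): print(n,"top",tt(P)[0],"side",ss(P)[0])
E
```

```text
UL top [89.4 62.8] side [664.4  28.3]
UR top [253.1 111.3] side [688.4  80.8]
LR top [218.8 288.5] side [546.4 184.6]
tipL top [100.7 273.3] side [521.6 158.1]
tipR top [182.7 298.2] side [527.6 191.6]
bedUL top [120.   71.1] side [677.6 146.4]
bedUR top [293.6 121.9] side [706.6 217.7]
bedLR top [232.3 371.6] side [483.5 323.4]
lipL top [ 85.  298.7] side [498.1 216.6]
lipR top [213.5 337.3] side [506.5 276. ]
clawbackR top [202.4 380.1] side [467.  290.1]
```

Prediction and image agree within about 3 mm, with the claw landmarks within 1 px. I'll approach the slot mouth.

```bash
python3 bedgo.py .03 0 .02 12
```

```text
now tip [63.3 -2.3 69.8] rpy deg [ -0.09 -11.98  -0.14] f [ 0.6 -0.8 -2.3]
tcp [0.5301 0.2421 0.1581]
rotvec [-0.002  -0.0003 -0.0025] shift [0.0429 0.0024 0.0418] t 6.2
```

To row units: 0.043 m is 4.3, 0.042 m is 4.2.

```bash
echo '[0,0,0,0.6,0.1,0.6,0,0,0,0,1.4,0.1,1.4,0,0,0,0,2.2,0.2,2.2,0,0,0,0,3,0.2,3,0,0,0,0,3.7,0.2,3.6,0,0,0,0,4.2,0.24,4.1,0,0,0,0,4.3,0.24,4.2,0,0,0,0,4.3,0.24,4.2,0]' > m.json && python3 inch.py m.json; python3 bedgo.py .024 0 .0045 12;python3 - <<'E'
import pickle
from h import *
from bench import arm, imaging
T=imaging.get_image("top");S=imaging.get_image("side");o=arm.observe();pickle.dump((T,S,o),open("v3.pkl","wb"))
k=lambda d,x,y,w,h,s:cv2.resize(d["img"][y:y+h,x:x+w],None,fx=s,fy=s,interpolation=cv2.INTER_CUBIC)
cv2.imwrite("pics/pre2.png",np.hstack([k(T,120,195,100,125,4),k(S,155,150,100,125,4)]))
E
```

```text
clock: 7.0
ee_pos: [0.5305, 0.2428, 0.1583]
tcp_rot: [3.141, 0.559, 2.846]
ft_force: [-0.0, -0.1, -2.6]
opening: 0.029
grasp_force: 60.3
now tip [30.3  1.  20.1] rpy deg [ -0.03 -12.04  -0.13] f [-0.  -0.1 -2.6]
tcp [0.5298 0.2422 0.1414]
rotvec [-0.0011  0.0007 -0.0022] shift [ 0.0094 -0.0009  0.014 ] t 7.0
```

View pics/pre2.png

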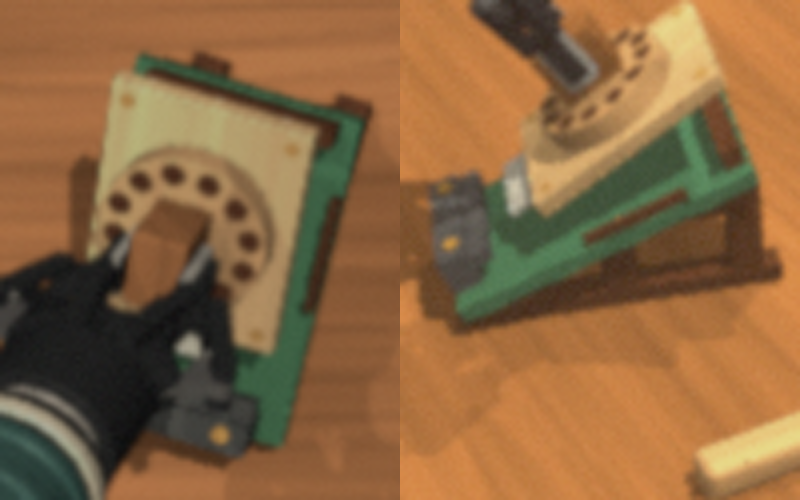

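Top (4x, offset 120,195): board right edge (318,125)–(268,352), bed right edge (368,108)–(283,445). Side (4x, offset 155,150): the tongue tip edge is at about (503,170)–(512,215), just in front of the claw's lip.

```bash
python3 - <<'E'
import pickle
from h import *
from bedgo import *
np.set_printoptions(precision=1,suppress=True)
T,S,o=pickle.load(open("v3.pkl","rb"))
_,_,Rc=tipnow(o); org=o["ee_pos"]-Rc@GRIP
tt=lambda P:((proj(T,P)-[120,195]+.5)*4-.5)
ss=lambda P:((proj(S,P)-[155,150]+.5)*4-.5+[400,0])
C=lambda *p:org+Rc@(np.array(p)/1e3)
Bp=lambda *p:O+B@(np.array(p)/1e3)
for n,P in dict(UL=C(70,55,12),UR=C(70,-55,12),LR=C(-70,-55,12),LR0=C(-70,-55,0),tipL=C(-92,30,5),tipR=C(-92,-30,5),tipR0=C(-92,-30,0),bedUR=Bp(184,-66,0),bedLR=Bp(-20,-66,0),lipR=Bp(14,-50,22),lipRlow=Bp(14,-50,12),stopR=Bp(168,-50,14),ckF=Bp(70,-60,8),ckU=Bp(140,-60,8),).items(): print(n,"top",tt(P)[0],"side",ss(P)[0])
# fix edges from top image: board right edge and bed right edge, separation in bed y
E
```

```text
UL top [112.8  80.3] side [683.5   0.3]
UR top [314.5 140. ] side [713.2  75.6]
LR top [272.1 356.3] side [530.3 208.8]
LR0 top [278.8 344.4] side [542.7 221.3]
tipL top [125.9 337.2] side [498.8 168.8]
tipR top [227.4 367.9] side [506.2 215.8]
tipR0 top [230.4 363. ] side [511.3 220.8]
bedUR top [364.  119.5] side [755.6 170.5]
bedLR top [283.8 445.9] side [458.2 311.4]
lipR top [259.3 401. ] side [488.8 248.2]
lipRlow top [264.2 394.1] side [496.5 260. ]
stopR top [323.6 144.8] side [718.6 151.7]
ckF top [304.2 308. ] side [582.4 234.6]
ckU top [332.1 193.9] side [684.5 186.3]
```

Tip position agrees to about 2 mm. The far end looks slightly lower than predicted, so I'll confirm the tip height by touching the bed gently.

```bash
echo '[0,0,0,0.3,-0.05,0.4,0,0,0,0,0.6,-0.09,0.8,0,0,0,0,0.85,-0.09,1.2,0,0,0,0,0.94,-0.09,1.4,0,0,0,0,0.94,-0.09,1.4,0,0,0,0,0.94,-0.09,1.4,0]' > m.json && python3 inch.py m.json; python3 bedgo.py .024 0 -.001 12; for i in 1 ; do :; done
```

```text
clock: 7.7
ee_pos: [0.5297, 0.2421, 0.1415]
tcp_rot: [3.141, 0.559, 2.846]
ft_force: [0.3, 1.0, -2.4]
opening: 0.0287
grasp_force: 60.3
now tip [24.   0.1  4.6] rpy deg [ -0.03 -12.05  -0.13] f [ 0.3  1.  -2.4]
tcp [0.5316 0.2416 0.1363]
rotvec [-0.001   0.0008 -0.0022] shift [0.0012 0.     0.0055] t 7.7
```

```bash
echo '[0,0,0,0,0,0.1,0,0,0,0,0,0,0.1,0]' > m.json && python3 inch.py m.json; echo '[0,0,0,0,0,0.1,0,0,0,0,0,0,0.1,0]' > m.json && python3 inch.py m.json;python3 bedgo.py .024 0 0 12
```

```text
clock: 7.9
ee_pos: [0.5303, 0.242, 0.1408]
tcp_rot: [3.141, 0.559, 2.846]
ft_force: [-0.1, 1.0, -2.5]
opening: 0.0293
grasp_force: 60.3
clock: 8.1
ee_pos: [0.5307, 0.2418, 0.1398]
tcp_rot: [3.141, 0.559, 2.846]
ft_force: [-0.0, -0.4, -2.1]
opening: 0.0292
grasp_force: 60.3
now tip [24.4  0.1  2.6] rpy deg [ -0.03 -12.05  -0.13] f [-0.  -0.4 -2.1]
tcp [0.5312 0.2417 0.1372]
rotvec [-0.001   0.0008 -0.0022] shift [0.0009 0.0001 0.0025] t 8.1
```

```bash
for i in 1; do echo '[0,0,0,0,0,0.1,0,0,0,0,0,0,0.1,0]' > m.json && python3 inch.py m.json | grep -E "ee_pos|force"; done; echo '[0,0,0,0,0,0.1,0,0,0,0,0,0,0.1,0]' > m.json && python3 inch.py m.json| grep -E "ee_pos|force"; echo '[0,0,0,0,0,0.1,0,0,0,0,0,0,0.1,0]' > m.json && python3 inch.py m.json| grep -E "ee_pos|force";python3 bedgo.py .024 0 0 12
```

```text
ee_pos: [0.5312, 0.2416, 0.1389]
ft_force: [0.1, -0.0, -2.9]
grasp_force: 60.3
ee_pos: [0.5317, 0.2415, 0.1381]
ft_force: [0.1, 0.3, -2.1]
grasp_force: 60.3
ee_pos: [0.5322, 0.2413, 0.1372]
ft_force: [0.7, 0.4, -2.7]
grasp_force: 60.3
now tip [25.   0.  -0.4] rpy deg [ -0.04 -12.04  -0.13] f [ 0.7  0.4 -2.7]
tcp [0.5312 0.2417 0.1372]
rotvec [-0.0011  0.0007 -0.0021] shift [ 0.0008  0.0001 -0.0006] t 8.7
```

```bash
echo '[0,0,0,0,0,0.1,0,0,0,0,0,0,0.1,0]' > m.json && python3 inch.py m.json| grep -E "ft_force"; echo '[0,0,0,0,0,0.1,0,0,0,0,0,0,0.1,0]' > m.json && python3 inch.py m.json| grep -E "ft_force";python3 bedgo.py .024 0 0 12
```

```text
ft_force: [-2.9, -0.9, 3.6]
ft_force: [-2.7, -1.1, 7.7]
now tip [26.2  0.3 -1.9] rpy deg [-1.000e-02 -1.212e+01 -1.500e-01] f [-2.7 -1.1  7.7]
tcp [0.5312 0.2417 0.1372]
rotvec [-0.0006  0.0021 -0.0026] shift [ 0.0016 -0.0001 -0.0021] t 9.1
```

To row units: 0.001 m is 0.1.

```bash
echo '[0,0,0,0,0,0.1,0,0,0,0,0,0,0.1,0]' > m.json && python3 inch.py m.json| grep -E "ft_force"; python3 bedgo.py .024 0 0 12
```

```text
ft_force: [-1.7, -0.7, 7.7]
now tip [27.   0.4 -2.8] rpy deg [ -0.   -12.18  -0.17] f [-1.7 -0.7  7.7]
tcp [0.5312 0.2417 0.1372]
rotvec [-0.0006  0.0031 -0.003 ] shift [ 0.0021 -0.0002 -0.003 ] t 9.3
```

Contact at model tip z ≈ −1 mm, so the heights agree. Now I lift 3 mm and slide into the slot.

```bash
python3 bedgo.py .026 0 0.0002 12.2;  python3 bedgo.py .010 0 0.0002 12.2
```

```text
now tip [27.   0.4 -2.8] rpy deg [ -0.   -12.18  -0.17] f [-1.7 -0.7  7.7]
tcp [0.5326 0.2413 0.1383]
rotvec [-0.0006 -0.0004 -0.003 ] shift [ 0.0003 -0.0002 -0.0031] t 9.3
now tip [27.   0.4 -2.8] rpy deg [ -0.   -12.18  -0.17] f [-1.7 -0.7  7.7]
tcp [0.5182 0.2456 0.1328]
rotvec [-0.0006 -0.0004 -0.003 ] shift [ 0.016  -0.0003 -0.0065] t 9.3
```

```bash
echo '[0,0,0,0,0,-0.3,0,0,0,0,0.2,0,-0.35,0,0,0,0,0.5,0,-0.42,0,0,0,0,0.8,0,-0.48,0,0,0,0,1.2,0,-0.56,0,0,0,0,1.55,0,-0.65,0,0,0,0,1.55,0,-0.65,0]' > m.json && python3 inch.py m.json| grep -E "ft_force"; python3 bedgo.py .004 0 .0002 12.2
```

```text
ft_force: [-0.3, 0.4, -3.4]
now tip [ 8.4 -0.  -0.2] rpy deg [ -0.04 -12.02  -0.1 ] f [-0.3  0.4 -3.4]
tcp [0.5128 0.2473 0.1307]
rotvec [-0.0011 -0.0031 -0.0017] shift [ 0.0044  0.0001 -0.0016] t 10.0
```

No contact at x ≈ 8. I continue in small steps to find the blind face.

To row units: 0.002 m is 0.2, 0.001 m is 0.1.

```bash
echo '[0,0,0,0.1,0,-0.02,0,0,0,0,0.2,0,-0.04,0,0,0,0,0.2,0,-0.04,0]' > m.json && python3 inch.py m.json| grep -E "ft_force"; echo '[0,0,0,0.1,0,-0.02,0,0,0,0,0.2,0,-0.04,0,0,0,0,0.2,0,-0.04,0]' > m.json && python3 inch.py m.json| grep -E "ft_force"; python3 bedgo.py .002 0 0 12
```

```text
ft_force: [-0.2, 0.4, -3.1]
ft_force: [0.3, 0.2, -2.6]
now tip [ 4.9  0.1 -0.2] rpy deg [ -0.03 -12.04  -0.12] f [ 0.3  0.2 -2.6]
tcp [0.5114 0.2477 0.1297]
rotvec [-0.001   0.0007 -0.0021] shift [ 0.0028  0.0001 -0.0007] t 10.6
```

```bash
echo '[0,0,0,0.1,0,-0.02,0,0,0,0,0.2,0,-0.04,0,0,0,0,0.2,0,-0.04,0]' > m.json && python3 inch.py m.json| grep -E "ft_force"; echo '[0,0,0,0.1,0,-0.02,0,0,0,0,0.2,0,-0.04,0,0,0,0,0.2,0,-0.04,0]' > m.json && python3 inch.py m.json| grep -E "ft_force"; python3 bedgo.py .002 0 0 12; python3 - <<'E'
import pickle
from h import *
from bench import arm, imaging
T=imaging.get_image("top");S=imaging.get_image("side");o=arm.observe();pickle.dump((T,S,o),open("v4.pkl","wb"))
k=lambda d,x,y,w,h,s:cv2.resize(d["img"][y:y+h,x:x+w],None,fx=s,fy=s,interpolation=cv2.INTER_CUBIC)
cv2.imwrite("pics/hook.png",np.hstack([k(T,120,195,100,125,4),k(S,155,150,100,125,4)]))
E
```

```text
ft_force: [-0.4, 0.6, -2.6]
ft_force: [0.5, 0.1, -2.5]
now tip [ 0.8  0.1 -0.3] rpy deg [ -0.03 -12.04  -0.12] f [ 0.5  0.1 -2.5]
tcp [0.5114 0.2477 0.1297]
rotvec [-0.001   0.0007 -0.0021] shift [-0.0013  0.      0.    ] t 11.2
```

View pics/hook.png

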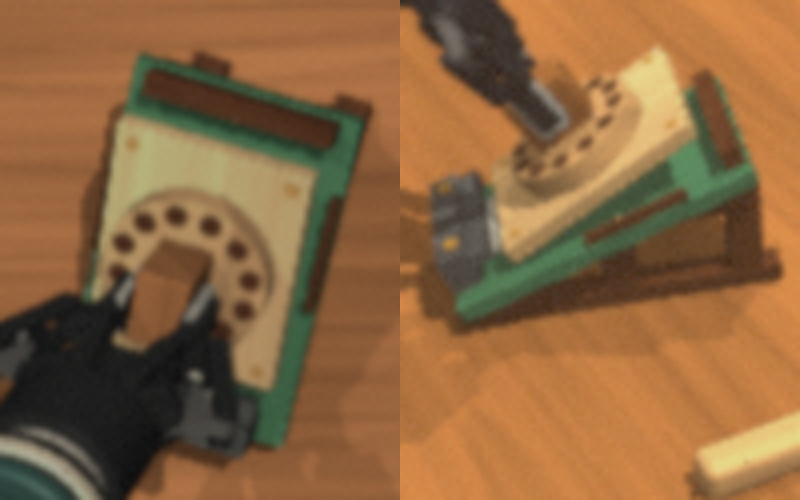

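The side view shows the tongue under the lip at (490,215) with the board still tilted. The top view shows the board centred across the bed and clear of the stop. I continue to the blind face.

```bash
echo '[0,0,0,0.1,0,-0.02,0,0,0,0,0.2,0,-0.04,0,0,0,0,0.2,0,-0.04,0]' > m.json && python3 inch.py m.json| grep -E "ft_force"; echo '[0,0,0,0.1,0,-0.02,0,0,0,0,0.15,0,-0.03,0,0,0,0,0.15,0,-0.03,0]' > m.json && python3 inch.py m.json| grep -E "ft_force"; python3 bedgo.py .002 0 0 12
```

```text
ft_force: [0.1, -0.6, -3.3]
ft_force: [5.2, -3.1, 1.9]
now tip [-1.3  0.3 -0. ] rpy deg [ -0.03 -12.18  -0.18] f [ 5.2 -3.1  1.9]
tcp [0.5114 0.2477 0.1297]
rotvec [-0.0012  0.0031 -0.003 ] shift [-0.0034 -0.0001  0.001 ] t 11.9
```

```bash
python3 - <<'E'
s=open("bedgo.py").read()
s=s.replace("B=rpy([0,-np.radians(20),YAW])","B=rpy([0,-np.radians(20),YAW]);O=O+B@[-.001,0,-.001]\nD=rpy([0,np.radians(1.1),0])  # board against tool, turned in the grip about the TCP\nGRIP=D.T@GRIP")
s=s.replace("Rc@rpy([0,np.pi,0])","Rc@D.T@rpy([0,np.pi,0])").replace('@rpy([0,-np.pi,0]);','@rpy([0,-np.pi,0])@D;')
open("bedgo.py","w").write(s)
E
grep -n "D" bedgo.py; python3 bedgo.py .003 0 .0015 11;python3 bedgo.py .003 0 .0005 7
```

```text
7:D=rpy([0,np.radians(1.1),0])  # board against tool, turned in the grip about the TCP
8:GRIP=D.T@GRIP
11:    return tip+Rc@(GRIP+[.092,0,0]),Rc@D.T@rpy([0,np.pi,0])
13:    Rc=rpy(o["tcp_rot"])@rpy([0,-np.pi,0])@D; t=o["ee_pos"]-Rc@(GRIP+[.092,0,0])
now tip [-0.7  0.3  2.7] rpy deg [ -0.03 -11.08  -0.18] f [ 5.2 -3.1  1.9]
tcp [0.512  0.2475 0.1287]
rotvec [-0.0012  0.0014 -0.003 ] shift [-0.0034 -0.0001  0.0021] t 11.9
now tip [-0.7  0.3  2.7] rpy deg [ -0.03 -11.08  -0.18] f [ 5.2 -3.1  1.9]
tcp [0.5187 0.2455 0.1242]
rotvec [-0.0011  0.0712 -0.0031] shift [-0.0069 -0.0001  0.0097] t 11.9
```

```bash
sed -i '/^GRIP=D.T/d' bedgo.py; python3 bedgo.py .003 0 .0015 11;python3 bedgo.py .003 0 .0005 7
```

```text
now tip [-1.8  0.3  2.5] rpy deg [ -0.03 -11.08  -0.18] f [ 5.2 -3.1  1.9]
tcp [0.5129 0.2472 0.1293]
rotvec [-0.0012  0.0014 -0.003 ] shift [-0.0045 -0.0001  0.0021] t 11.9
now tip [-1.8  0.3  2.5] rpy deg [ -0.03 -11.08  -0.18] f [ 5.2 -3.1  1.9]
tcp [0.5197 0.2452 0.1247]
rotvec [-0.0011  0.0712 -0.0031] shift [-0.0081 -0.0001  0.0098] t 11.9
```

Careful with the scale: shifts go in cm. That gives: -0.0065 m is -0.65, -0.0029 m is -0.29.

```bash
echo '[0,0.0014,0,-0.15,0,0.1,0,0,0.0014,0,-0.29,0,0.2,0,0,0.016,0,-0.36,0,0.36,0,0,0.03,0,-0.44,0,0.52,0,0,0.044,0,-0.51,0,0.67,0,0,0.058,0,-0.58,0,0.82,0,0,0.071,0,-0.65,0,0.96,0,0,0.071,0,-0.65,0,0.96,0]' > m.json && python3 inch.py m.json | grep -E "ft_force"; python3 bedgo.py .0014 0 .0003 3.5
```

```text
ft_force: [-3.8, 1.2, 0.9]
now tip [0.3 0.2 0. ] rpy deg [-0.03 -6.82 -0.14] f [-3.8  1.2  0.9]
tcp [0.5237 0.244  0.1204]
rotvec [-0.0007  0.058  -0.0025] shift [-0.0042  0.      0.0054] t 12.7
```

```bash
echo '[0,0.01,0,-0.07,0,0.09,0,0,0.02,0,-0.14,0,0.18,0,0,0.03,0,-0.22,0,0.28,0,0,0.04,0,-0.29,0,0.37,0,0,0.05,0,-0.36,0,0.47,0,0,0.058,0,-0.42,0,0.54,0,0,0.058,0,-0.42,0,0.54,0]' > m.json && python3 inch.py m.json | grep -E "ft_force"; python3 bedgo.py .0014 0 .0003 0
```

```text
ft_force: [-1.4, 0.4, 0.6]
now tip [1.4 0.2 0.3] rpy deg [-0.03 -3.54 -0.15] f [-1.4  0.4  0.6]
tcp [0.5289 0.2424 0.1164]
rotvec [-0.0007  0.0617 -0.0026] shift [-0.0033  0.0001  0.0059] t 13.4
```

To row units: 0.003 m is 0.3, 0.002 m is 0.2.

```bash
echo '[0,0.01,0,-0.05,0,0.1,0,0,0.02,0,-0.1,0,0.2,0,0,0.03,0,-0.16,0,0.3,0,0,0.03,0,-0.16,0,0.3,0]' > m.json && python3 inch.py m.json | grep -E "ft_force"; echo '[0,0.008,0,-0.04,0,0.08,0,0,0.016,0,-0.09,0,0.15,0,0,0.016,0,-0.09,0,0.15,0]' > m.json && python3 inch.py m.json | grep -E "ft_force"; python3 bedgo.py .0014 0 .0 0; python3 -c "
from bench import arm, imaging;print(arm.observe()['ft_torque'])"
```

```text
ft_force: [-2.6, 0.4, 3.9]
ft_force: [-1.1, 0.5, 5.4]
now tip [1.5 0.2 0.2] rpy deg [-0.03 -0.92 -0.15] f [-1.1  0.5  5.4]
tcp [0.529  0.2424 0.1161]
rotvec [-0.0005  0.016  -0.0026] shift [-0.0007  0.      0.0017] t 14.1
[-0.0364555   0.74796964  0.05151794]
```

```bash
echo '[0,0.008,0,-0.04,0,0.08,0,0,0.016,0,-0.07,0,0.16,0,0,0.016,0,-0.07,0,0.16,0]' > m.json && python3 inch.py m.json | grep -E "ft_force"; echo '[0,0.008,0,-0.04,0,0.08,0,0,0.016,0,-0.07,0,0.14,0,0,0.016,0,-0.07,0,0.14,0]' > m.json && python3 inch.py m.json | grep -E "ft_force"; python3 bedgo.py .0014 0 .0 0; python3 - <<'E'
import pickle
from h import *
from bench import arm, imaging
T=imaging.get_image("top");S=imaging.get_image("side");o=arm.observe();print(o['ft_torque'])
k=lambda d,x,y,w,h,s:cv2.resize(d["img"][y:y+h,x:x+w],None,fx=s,fy=s,interpolation=cv2.INTER_CUBIC)
cv2.imwrite("pics/flat.png",np.hstack([k(T,120,195,100,125,4),k(S,155,150,100,125,4)]))
E
```

```text
ft_force: [-14.7, 0.5, 20.6]
ft_force: [-32.1, 1.4, 43.5]
now tip [0.2 0.2 2.4] rpy deg [ 0.04  0.91 -0.07] f [-32.1   1.4  43.5]
tcp [0.529  0.2424 0.1161]
rotvec [ 0.0006 -0.0159 -0.0013] shift [-0.0003 -0.      0.0009] t 14.7
[-0.7002692   2.88294679 -0.54980464]
```

View pics/flat.png

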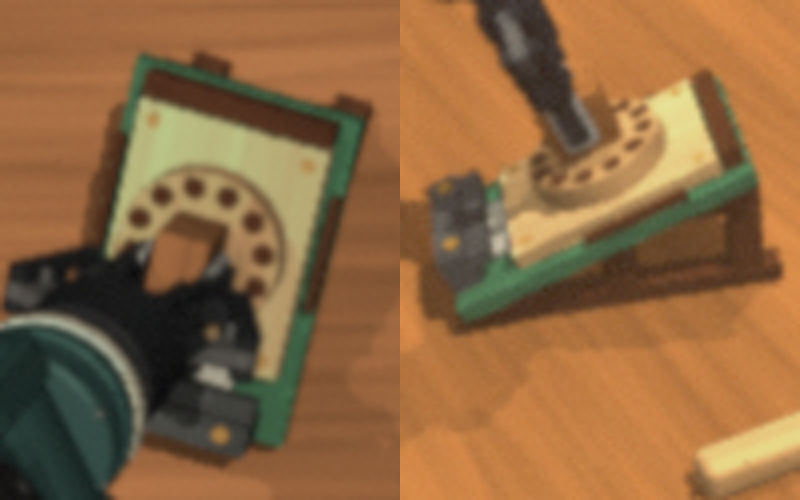

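Both views show the board down on the bed, its upper edge abutting the stop at (240,130) and the tongue under the claw. The force is higher than it should be, so I ease off.

```bash
echo '[0,-0.008,0,0.1,0,-0.07,0,0,-0.016,0,0.17,0,-0.14,0,0,-0.016,0,0.17,0,-0.14,0]' > m.json && python3 inch.py m.json | grep -E "ft_force"; python3 bedgo.py .0014 0 .0 0; python3 -c "
from bench import arm, imaging;print(arm.observe()['ft_torque'])"
```

```text
ft_force: [-1.8, -3.7, 13.4]
now tip [1.1 0.3 0.6] rpy deg [-0.01 -0.16 -0.16] f [-1.8 -3.7 13.4]
tcp [0.529  0.2424 0.1161]
rotvec [-0.0002  0.0028 -0.0027] shift [-0.0004 -0.0001  0.0009] t 15.1
[-0.75706367  0.27155067 -0.16730983]
```

```bash
python3 - <<'E'
import pickle
from h import *
from bedgo import *
from bench import arm, imaging
np.set_printoptions(precision=1,suppress=True)
T=imaging.get_image("top");S=imaging.get_image("side");pickle.dump((T,S),open("v5.pkl","wb"))
k=lambda d,x,y,w,h,s:cv2.resize(d["img"][y:y+h,x:x+w],None,fx=s,fy=s,interpolation=cv2.INTER_CUBIC)
cv2.imwrite("pics/flat2.png",k(S,190,155,66,75,8)[:600,:528])
ss=lambda P:((proj(S,P)-[190,155]+.5)*8-.5)
O0=np.array([.464,.262,.030])
for tilt in(0,3):
  for x in (3,):
    f=lambda *p:ss(O0+B@(np.array([x/1e3,0,0])+rpy([0,-np.radians(tilt),0])@((np.array(p)+[92,0,0])/1e3)))[0]
    print(tilt,x,"UL",f(70,55,12),"UR",f(70,-55,12),"UR0",f(70,-55,0),"LR",f(-70,-55,12),"LR0",f(-70,-55,0))
b=lambda *p:ss(O0+B@(np.array(p)/1e3))[0]
print("bedUR",b(184,-66,0),"bedLR",b(-20,-66,0),"stopR",b(168,-50,14),"ck",b(70,-60,8),b(140,-60,8))
E
```

```text
0 3 UL [295.  121.6] UR [354.4 280.8] UR0 [369.6 310.1] LR [-53.3 473.9] LR0 [-35.4 502. ]
3 3 UL [282.4 102.7] UR [341.  261.1] UR0 [358.2 289.8] LR [-56.9 472.1] LR0 [-37.2 499.3]
bedUR [431.6 301.4] bedLR [-163.2  583.2] stopR [357.6 264. ] ck [ 85.3 429.7] [289.5 333. ]
```

View pics/flat2.png

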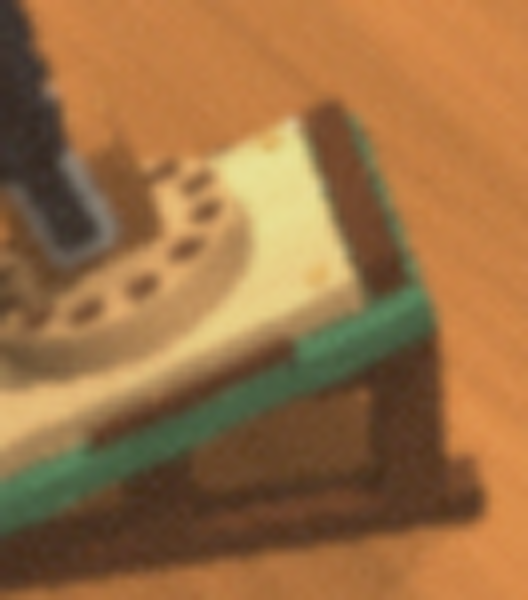

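The side view shows the board's upper corners at (300,117) and (357,283), with its lower edge on the bed. That matches the flat prediction to within about 1°. I loosen the grip to 20 N with a slight press so it settles while held.

To row units: 0.0007 m is 0.07.

```bash
echo '[0,0,0,0,0,0,0,0,0,0,0,0,0,0,0,0,0,0,0,0.07,0,0,0,0,0,0,0.07,0,0,0,0,0,0,0.07,0]' > m.json && python3 inch.py m.json 20; python3 bedgo.py .0014 0 .0 0; python3 -c "
from bench import arm, imaging;print(arm.observe()['ft_torque'])"
```

```text
clock: 15.7
ee_pos: [0.5284, 0.2427, 0.1168]
tcp_rot: [3.14, 0.371, 2.846]
ft_force: [-12.6, -2.8, 26.9]
opening: 0.0292
grasp_force: 65.1
now tip [1.2 0.4 0.6] rpy deg [ 0.01 -0.15 -0.15] f [-12.6  -2.8  26.9]
tcp [0.529  0.2424 0.1161]
rotvec [ 0.0001  0.0027 -0.0026] shift [-0.0004 -0.0001  0.0009] t 15.7
[-0.94904143  1.25153833 -0.3805062 ]
```

```bash
echo '[0,0,0,0,0,0,0.027,0,0,0,0,0,0,0.027,0,0,0,0,0,0,0.027,0,0,0,0,0,0,0.027,0,0,0,0,0,0,0.027]' > m.json && python3 inch.py m.json 20|tail -4;echo '[0,0,0,0,0,-0.06,0.029,0,0,0,0,0,-0.06,0.029,0,0,0,0,0,-0.06,0.029,0,0,0,0,0,-0.06,0.029,0,0,0,0,0,-0.06,0.0295,0,0,0,0,0,-0.06,0.0295]' > m.json && python3 inch.py m.json 20|tail -4; python3 bedgo.py .0014 0 .0 0
```

```text
tcp_rot: [3.141, 0.371, 2.846]
ft_force: [-11.8, -2.6, 26.9]
opening: 0.0289
grasp_force: 65.1
tcp_rot: [3.141, 0.371, 2.846]
ft_force: [-4.3, -2.5, 12.9]
opening: 0.0298
grasp_force: 29.4
now tip [1.1 0.4 0.6] rpy deg [-0.01 -0.13 -0.16] f [-4.3 -2.5 12.9]
tcp [0.529  0.2424 0.1161]
rotvec [-0.0002  0.0023 -0.0027] shift [-0.0004 -0.0001  0.0008] t 16.8
```

```bash
echo '[0,0,0,0,0,0,0.03,0,0,0,0,0,0,0.03,0,0,0,0,0,0,0.0305,0,0,0,0,0,0,0.0305,0,0,0,0,0,0,0.031,0,0,0,0,0,0,0.031,0,0,0,0,0,0,0.032,0,0,0,0,0,0,0.034]' > m.json && python3 inch.py m.json|tail -3; echo '[0,0,0,0,0,0,0.04,0,0,0,0,0,0,0.05,0,0,0,0,0,0,0.06,0,0,0,0,0,0,0.06,0,0,0,0,0,0,0.06]' > m.json && python3 inch.py m.json|tail -3; python3 - <<'E'
from h import *
from bench import arm, imaging
T=imaging.get_image("top");S=imaging.get_image("side")
k=lambda d,x,y,w,h,s:cv2.resize(d["img"][y:y+h,x:x+w],None,fx=s,fy=s,interpolation=cv2.INTER_CUBIC)
cv2.imwrite("pics/rel.png",np.hstack([k(T,120,195,100,125,4),k(S,155,150,100,125,4)]))
E
```

```text
ft_force: [0.5, 0.1, 0.0]
opening: 0.0339
grasp_force: 0.0
ft_force: [0.7, 0.1, 1.1]
opening: 0.0602
grasp_force: 0.0
```

View pics/rel.png

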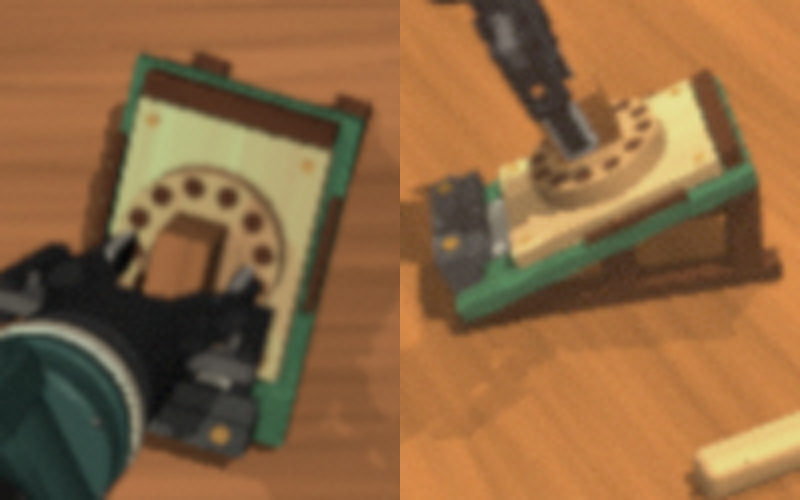

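Released: the board stayed exactly where it was, flat, with the tongue under the claw, upper edge just below the stop and the gouge untouched. I retreat along the tool axis.

To row units: -0.12 m is -12, -0.1 m is -10.

```bash
echo '[0,0,0,0,0,-1,0.07,0,0,0,0,0,-2.5,0.07,0,0,0,0,0,-4.5,0.07,0,0,0,0,0,-7,0.07,0,0,0,0,0,-10,0.07,0,0,0,0,0,-12,0.07,0,0,0,0,0,-12,0.07,0,0,0,0,0,-12,0.07]' > m.json && python3 inch.py m.json|head -4; python3 - <<'E'
from h import *
import pickle
from bedgo import O,B
from bench import arm, imaging
T=imaging.get_image("top");S=imaging.get_image("side");Tp,Sp=pickle.load(open("v5.pkl","rb"))
np.set_printoptions(precision=1,suppress=True)
g=[cv2.cvtColor(x["img"][160:235,205:250],cv2.COLOR_BGR2GRAY).astype(np.float32) for x in(Sp,S)]
print("side shift held->free px",cv2.phaseCorrelate(g[0][:,25:],g[1][:,25:]))
h=cv2.cvtColor(S["img"],cv2.COLOR_BGR2HSV); m=cv2.inRange(h,(20,60,120),(35,170,255)); m[:155]=0;m[235:]=0;m[:,:160]=0;m[:,250:]=0
c=max(cv2.findContours(m,cv2.RETR_EXTERNAL,cv2.CHAIN_APPROX_NONE)[0],key=cv2.contourArea); print(cv2.boundingRect(c),cv2.contourArea(c))
o=arm.observe();print(o["clock"],o["ft_force"],o["opening"])
E
```

```text
clock: 19.0
ee_pos: [0.4863, 0.2554, 0.228]
tcp_rot: [3.141, 0.369, 2.846]
ft_force: [0.2, -0.3, -0.7]
side shift held->free px ((0.03855914730427834, 0.5223189192830375), 1.031478796641032)
(212, 171, 23, 28) 233.0
19.1 [ 0.3  0.3 -0.6] 0.06993012763845824
```

```bash
python3 -c "
from bench import arm, imaging
print(arm.close_job())"
```

```text
the job is handed in; nothing more can be done
None
```

The rosette carrier is hooked under the claw, lying flat on the bed and released, and the job was handed in at about 19 s; no verdict was returned, and the contact force peaked at about 54 N, under the 80 N limit.

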